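# Tip the sorting bin back and throw its latch

### The arm

A 6-joint arm with a two-finger parallel gripper is mounted at the origin on the work surface. World frame = base frame: x ahead of the robot, y to its left, z up, the work surface at z = 0. Lengths are in m, angles in rad, forces in N, time in s.
With the tool pointing down it reaches from about 0.3 to 1 m from the base axis. Payload 5.1 kg.
Tool frame: the origin (TCP) lies at the very end of the fingers, on their centre line; the grasp point (between the pads) lies 19 mm behind it; z points along the fingers, y is the line along which they close (so a half turn about z gives the same grasp; the last joint's range is limited). The gripper opens to 95 mm and grips with 3 to 60 N. Pads are 20 mm wide; open, the fingers measure 119 mm over their backs; the gripper's body (75 mm by 180 mm) begins 59 mm behind the grasp point.
Start: joints at [1.163, 0.124, 1.65, -0, 1.367, -0.083], TCP at [0.207, 0.616, 0.215] pointing down, gripper open.
Joint ranges: [-2.61, 2.61], [-1.02, 2.33], [0.03, 2.71], [-1.35, 4.49], [0.32, 2.68], [-2.91, 2.91]. Speed limits (rad/s): [2.57, 2.57, 3.14, 3.14, 3.14, 3.14].

### API

Orientations are given as a rotation vector (axis times angle).
In Python, from plant import * gives the robot as it stands. Calls block until the motion is done:
- goto(position, orientation): joint-space move of the TCP to a pose.
- move_l(position, ori=None, max_speed=0.15, until_force=None): straight line of the TCP; ori=None keeps the orientation; max_speed is the mean speed in m/s. With until_force (N) it stops when the force on the tool has changed by that much, and returns True; else False.
- movej(angles): joint-space move.
- set_gripper(opening, squeeze=None): finger opening in m; squeeze is the grip in N (None keeps the last); returns when the fingers have stopped.
- pause(seconds).
- ik(position, orientation): joint angles nearest the present ones, or None.
- state(): the state.
- read_camera(name): name is "scene" or "top" or "wrist"; returns a dict with "pixels" (400x640x3 uint8, red, green, blue), "fx", "fy", "cx", "cy" (pixels), "dist_coeffs" ([k1, k2, p1, p2, k3] as OpenCV has them; the pictures are not rectified), "position" and "attitude" of the camera in the world. Camera axes: x right, y up, looking along -z (the intrinsics and any distortion apply to the point x, -y, -z); pixel columns grow to the right and rows downward; lengths in m; the calibration is good to about 2 mm. A picture is of the moment at which its call begins. There is no depth.
A pose or a line that the arm cannot do raises MotionError and nothing moves.
- job_done(): hands the job in; it is judged then, once.
The state is a dict: "clock": time; "qpos": joint angles; "joint_velocities": joint speeds; "joint_torque": joint torques, N m; "tcp_pos": TCP position; "tool_rot": TCP orientation; "force": force on the tool from outside, world axes, zero at the start; "wrist_torque": the same for the moment, N m; "width": finger opening in m; "grip_force": force on a finger pad.
Only numpy, scipy, OpenCV 4.12 (cv2) and the standard library are available. Lean on these libraries where they do the work, as an engineer would, in place of code of your own. Each camera call takes 0.05 s, during which the arm holds its last target. There are 200 camera calls.

### The job

The grey tilting bin has been left tipped forward. Gently push it back until it stands fully upright against its rear stop, then push the blue-handled latch lever beside it over past its middle so that it snaps down into the locked position, pointing away from the robot. Only push with the fingertips or the outside of the fingers, grip or lift nothing, leave the pliers, sack toggle, parcel box and flask undisturbed, and finish clear of everything.

Things in the scene. Friction and masses are not known exactly. Their poses are not given: they have to be found in the camera images.
- stand: Fixed dark steel base plate of the bin unit, 220 x 320 x 6 mm. Origin on the worktop, under the middle of the bin's pivot axis; x points away from the robot (the bin tips to -x), y along the pivot axis, z up. Rear stop: grey crossbar 190 mm high at x = 115 mm. Bin side walls at y = +-105 mm; posts at y = +-135 mm, the one with the latch may be on either side.
- bin (a joint): Tilt of the grey metal bin, rad: 0 = upright against its rear stop, 0.45 = fully tipped to the robot. Axis: stand y, 80 mm up. Stiff hinge, stays where left; about 2 N at the lip moves it. Bin 140 (x) x 210 (y) x 160 mm tall, walls 4 mm, open on top; upright, its underside is 50 and its rim 210 mm above the worktop, its front face 30 mm in front of the axis.
- bin_lip (a point): Middle of the bin's front top edge, on the outer face; it moves with the bin. Upright it is at x = -30, z = 210 mm in the stand's frame; fully tipped at about x = -84, z = 184 mm, so it rises as it goes back.
- latch (a joint): Blue-handled latch lever, rad: 0 = open, leaning 0.65 from vertical to the robot side (stand -x); 0.65 = dead centre; 1.30 = locked, leaning 0.65 to stand +x. A spring drives it from centre to the side it is on, at most 4 N at its end. Locked, its strut stands in front of the bin's locking pin; with the bin over 0.03 rad short of upright the strut hits the pin and may not lock.
- latch_tip (a point): Centre of the blue ball (20 mm diameter) at the end of the lever, 100 mm from its pivot; moves with the lever. Below the ball the blue sleeve is 14 mm thick down to 45 mm from the pivot.
- latch_pivot (a point): Centre of the lever's hinge, 55 mm in front of the bin's pivot axis and 170 mm above the worktop, in the middle plane (stand y = +135 or -135 mm) of the post that carries the latch. Axes as the stand's. The post's cheeks reach 190 mm above the worktop.
- latch_post: Fixed grey post with two upright cheeks that carries the latch lever, on the stand plate. Origin 6 mm above the worktop, on the bin pivot axis (stand x = 0, y = +135 or -135 mm); axes as the stand.
- pliers: Steel pliers with red grips lying flat, 150 x 51 x 13 mm, jaws along own +x, origin under the rivet. To be left alone; in front of the bin unit.
- sack_toggle: Yellow plastic sack toggle, 60 x 22 x 14 mm with two dark holes, origin under its centre. To be left alone; in front of the bin unit.
- parcel: White rigid plastic parcel box 90 x 70 x 55 mm, origin under its centre. To be left alone; beside the bin unit.
- flask: Aluminium flask with a black cap, 68 mm diameter, 160 mm tall, standing; origin under its centre. To be left alone; beside the bin unit.

How it is judged:
On the way, in this order (a step that is already met when the one before it is completed fails the run):
1. the bin stands upright against its rear stop while the latch is still open (value of joint bin below 0.05 rad and value of joint latch below 0.4 rad), for 0.2 s.
2. the latch lever has snapped over to locked (value of joint latch above 1.2 rad and value of joint bin below 0.05 rad), for 0.2 s.
At the end, for the whole second after the job is handed in: The bin is upright (tilt under 0.05 rad), the latch lever is in its locked position (over 1.2 rad of 1.30), and the pliers, sack toggle, parcel box and flask are at rest within 15 mm of where they began (all of step 2 and value of joint latch below 1.36 rad and linear speed of each of pliers, sack_toggle, parcel, flask below 0.02 m/s and distance of each of pliers, sack_toggle, parcel, flask from where it was at the start of the episode below 0.015 m); the robot touches nothing.
It fails at once if the pliers, sack toggle, parcel box or flask is moved by more than 15 mm or lifted (distance of any of pliers, sack_toggle, parcel, flask from where it was at the start of the episode above 0.015 m).
It fails at once if the latch is gripped or forced (more than 40 N from the fingers) (contact force between the fingers and latch_post above 40 N).
It fails at once if the bin is gripped or forced (more than 60 N from the fingers) (contact force between the fingers and stand above 60 N).
It fails at once if the latch is thrown to locked while the bin is still tipped forward (value of joint latch above 1 rad and value of joint bin above 0.1 rad).
It also fails if it takes over 45 s, if anything falls off the work surface, if the arm or the gripper's body presses on something with over 40 N, if the wrist force passes 120 N, or if a joint passes its speed limit or range.

## Working session

There is one attempt and no reset: what is moved stays moved. The work goes in short steps, each a Python script; the robot and the scene stay as the last script left them, time stands still between calls to the robot, and variables do not carry over. Pictures are saved under pics/ and viewed, at most 10 in all, crops included, and the job is handed in when it is done.

```bash
mkdir -p pics; python3 - <<'E'
from plant import *
import cv2,pickle
d={}
for n in("scene","top"):
    c=read_camera(n);d[n]=c
    cv2.imwrite(f"pics/{n}0.png",c["pixels"][:,:,::-1])
    print(n,{k:v for k,v in c.items() if k!="pixels"})
pickle.dump(d,open("cams.pkl","wb"))
s=state();print(s["clock"],s["tool_rot"])
E
```

```text
scene {'fx': 383.4869881284793, 'fy': 383.4869881284793, 'cx': 323.33452935918007, 'cy': 200.83710988972373, 'dist_coeffs': array([0.02024977, 0.        , 0.        , 0.        , 0.        ]), 'position': array([0.84654655, 0.44964756, 1.0477113 ]), 'attitude': array([0.22090364, 0.66132619, 2.46632386])}
top {'fx': 478.6124761104593, 'fy': 478.6124761104593, 'cx': 320.1248756468127, 'cy': 201.93224593011348, 'dist_coeffs': array([-0.08756644,  0.        ,  0.        ,  0.        ,  0.        ]), 'position': array([0.51660441, 0.05293178, 1.17983098]), 'attitude': array([ 0.01963131, -0.04792435, -1.54620325])}
0.1 [-5.07794432e-01 -3.09980810e+00  2.88096453e-03]
```

View pics/scene0.png

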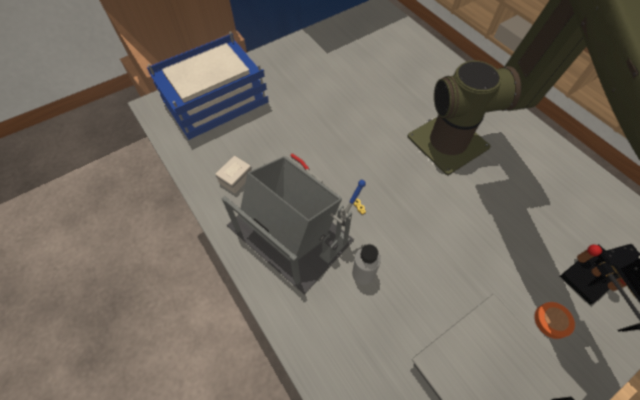

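View pics/top0.png

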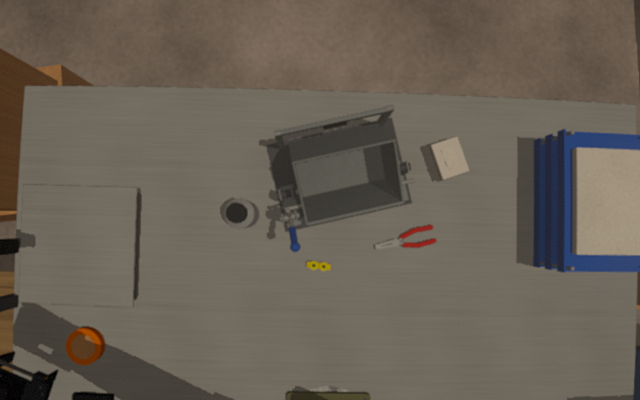

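The top view shows the tipped bin around (350,175). The latch is on its left (+y) side, with its ball near (295,246). The flask is at (238,212), the parcel at (447,158), the pliers at (405,238) and the toggle at (318,266). Next I'll crop both views for precise points.

```bash
python3 - <<'E'
import cv2
a=cv2.imread("pics/top0.png")[90:280,215:475];cv2.imwrite("pics/topc.png",cv2.resize(a,None,fx=3,fy=3,interpolation=cv2.INTER_CUBIC))
a=cv2.imread("pics/scene0.png")[140:300,200:400];cv2.imwrite("pics/scenec.png",cv2.resize(a,None,fx=3.5,fy=3.5,interpolation=cv2.INTER_CUBIC))
E
```

```text
(no output)
```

View pics/topc.png

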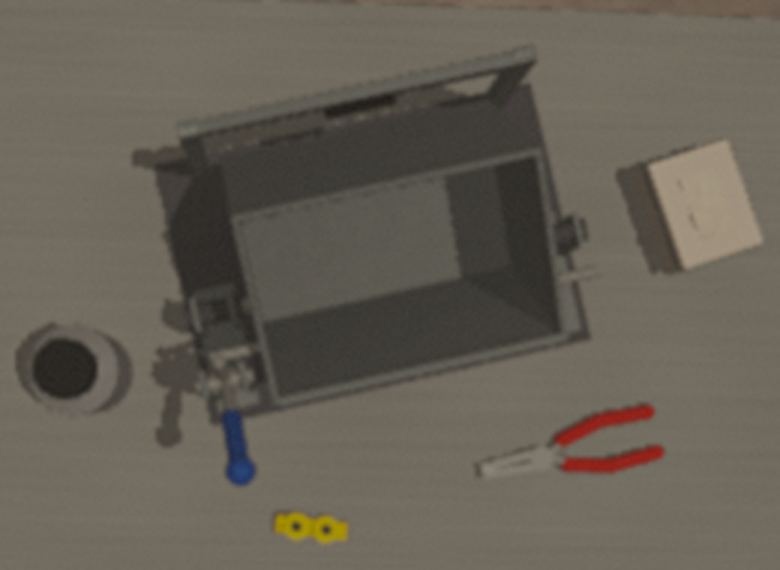

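View pics/scenec.png

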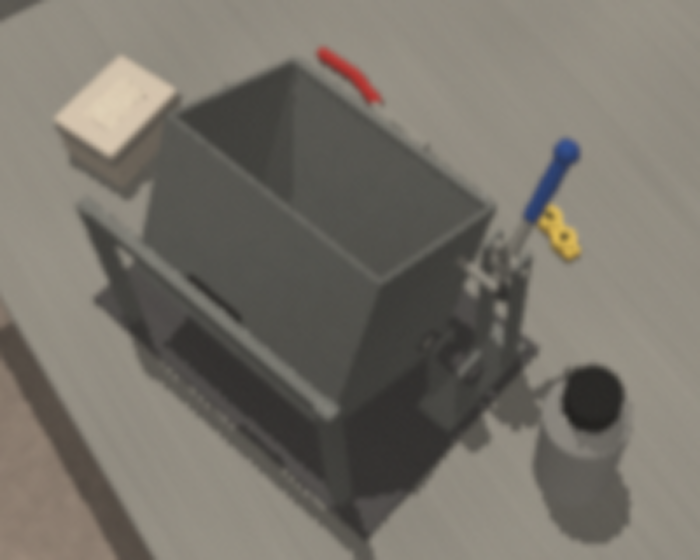

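Crop points: in the top view the rim corners are (275,405), (565,336), (235,215) and (540,152), with the ball at (240,471). In the scene view the rim corners are (380,280), (495,208), (295,60) and (175,115), with the ball at (567,150). I'll fit the stand pose and tilt to these.

```bash
cat >h.py <<'E'
import numpy as np,cv2,pickle
from scipy.spatial.transform import Rotation as R
def proj(c,P):
    Rw=R.from_rotvec(c["attitude"]).as_matrix();F=np.diag([1,-1,-1.])
    M=F@Rw.T
    K=np.array([[c["fx"],0,c["cx"]],[0,c["fy"],c["cy"]],[0,0,1]])
    return cv2.projectPoints(np.asarray(P,float).reshape(-1,3),cv2.Rodrigues(M)[0],-M@c["position"],K,c["dist_coeffs"])[0][:,0]
def ray_z(c,uv,z):
    K=np.array([[c["fx"],0,c["cx"]],[0,c["fy"],c["cy"]],[0,0,1]])
    n=cv2.undistortPoints(np.float64([[uv]]),K,c["dist_coeffs"])[0,0]
    d=R.from_rotvec(c["attitude"]).as_matrix()@[n[0],-n[1],-1]
    p=c["position"];return p+d*(z-p[2])/d[2]
def stand(v,P):
    P=np.asarray(P,float);c,s=np.cos(v[2]),np.sin(v[2])
    return P@np.array([[c,s,0],[-s,c,0],[0,0,1]])+[v[0],v[1],0]
def tilt(t,x,y,z):
    h=z-.08;return [x*np.cos(t)-h*np.sin(t),y,.08+h*np.cos(t)+x*np.sin(t)]
E
python3 - <<'E'
from h import *
from scipy.optimize import least_squares
d=pickle.load(open("cams.pkl","rb"))
T=(np.array([(275,405),(565,336),(235,215),(540,152),(240,471),(590,338),(214,422)])+.5)/3-.5+[215,90]
S=(np.array([(495,208),(295,60),(380,280),(175,115),(567,150),(537,347),(365,540)])+.5)/3.5-.5+[200,140]
ball=[-.055-.1*np.sin(.65),.135,.17+.1*np.cos(.65)]
def mod(v):
    r=[tilt(v[3],x,y,.21) for x,y in((-.03,.105),(-.03,-.105),(.11,.105),(.11,-.105))]+[ball]
    f=v[4]; 
    a=proj(d["top"],stand(v,r+[[f,-.16,.006],[f,.16,.006]]));b=proj(d["scene"],stand(v,r+[[f,.16,.006],[f+.22,.16,.006]]))
    return a,b
def res(v):
    a,b=mod(v);return np.r_[(a-T).ravel(),(b-S).ravel()]
f=least_squares(res,[.6,0,.2,.4,-.1],loss="soft_l1")
print(f.x.round(4));print(f.fun.reshape(-1,2).round(1))
v=f.x;np.save("v.npy",v)
print("ball",stand(v,ball),"lip",stand(v,tilt(v[3],-.03,0,.21)))
for n,uv,z in(("flask",(65,368),.16),("toggle",(311,527),.014),("pl_tip",(480,470),.01),("pl_h1",(650,411),.01),("pl_h2",(660,452),.01),("parcel",(706,205),.055)):
    p=ray_z(d["top"],(np.array(uv)+.5)/3-.5+[215,90],z)
    c,s=np.cos(v[2]),np.sin(v[2]);q=p[:2]-v[:2];print(n,p.round(3),"stand",(np.array([c*q[0]+s*q[1],-s*q[0]+c*q[1]])).round(3))
E
```

```text
[ 0.6152 -0.0185  0.25    0.428  -0.0848]
[[-0.1  0.7]
 [ 1.2  1. ]
 [-1.5  0.9]
 [ 0.3 -1.4]
 [ 0.1 -0.4]
 [ 0.5 -0.2]
 [-0.6  1. ]
 [ 0.6 -0.4]
 [-0.2 -1.1]
 [ 0.1  1.4]
 [-2.8 -0.4]
 [-0.5  1.1]
 [ 0.4  0.4]
 [-0.6  0.2]]
ball [0.46986812 0.08374367 0.24960838] lip [ 0.53647346 -0.03858     0.1858228 ]
flask [0.534 0.213 0.16 ] stand [-0.021  0.244]
toggle [0.413 0.033 0.014] stand [-0.183  0.1  ]
pl_tip [ 0.462 -0.104  0.01 ] stand [-0.17  -0.045]
pl_h1 [ 0.513 -0.243  0.01 ] stand [-0.154 -0.192]
pl_h2 [ 0.48  -0.252  0.01 ] stand [-0.189 -0.193]
parcel [ 0.678 -0.275  0.055] stand [-0.002 -0.264]
```

The fit is good: residuals are about 1 px, and the latch is on stand +y. Next I'll close the fingers, approach the lip and push the bin back slowly.

```bash
cat >>h.py <<'E'
v=np.load("v.npy")
def ori():
    y=np.array([-np.sin(v[2]),np.cos(v[2]),0]);z=np.array([0,0,-1.]);return R.from_matrix(np.c_[np.cross(y,z),y,z]).as_rotvec()
def W(x,y,z): return stand(v,[x,y,z])
def sx():
    from plant import state
    s=state();q=np.array(s["tcp_pos"])[:2]-v[:2];c,n=np.cos(v[2]),np.sin(v[2]);f=s["force"]
    return "t %.1f stand x %.4f y %.4f z %.3f F %s"%(s["clock"],c*q[0]+n*q[1],-n*q[0]+c*q[1],s["tcp_pos"][2],np.round(f,1))
E
python3 - <<'E'
from plant import *
from h import *
set_gripper(0.0)
move_l([.207,.616,.34],max_speed=.2)
goto(W(-.12,-.03,.34),ori());print(sx())
move_l(W(-.12,-.03,.165),max_speed=.15);print(sx())
print(move_l(W(-.05,-.03,.165),max_speed=.035,until_force=15));print(sx())
print(move_l(W(-.034,-.03,.165),max_speed=.012,until_force=12));print(sx())
pause(.3);c=read_camera("top")
cv2.imwrite("pics/top1.png",cv2.resize(c["pixels"][90:280,215:475,::-1],None,fx=3,fy=3,interpolation=cv2.INTER_CUBIC))
E
```

```text
t 5.1 stand x -0.1197 y -0.0296 z 0.340 F [-0.9 -0.  -0.4]
t 6.4 stand x -0.1193 y -0.0304 z 0.166 F [-0.1  0.3 -1. ]
False
t 8.5 stand x -0.0501 y -0.0300 z 0.165 F [-0.2  0.3 -0. ]
True
t 9.3 stand x -0.0431 y -0.0298 z 0.164 F [ 0.6  0.2 -0.6]
```

View pics/top1.png

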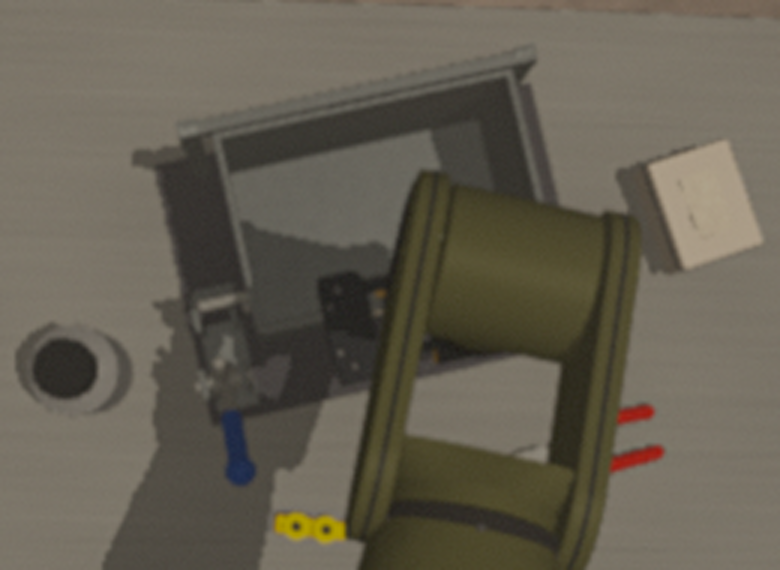

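The bin now appears to touch the rear stop, with its rear rim at about (215,135) to (510,72). The force has dropped back to about zero, though, so I'll press again slowly and compare the rim corners with the model.

```bash
python3 - <<'E'
from plant import *
from h import *
for i in range(2):
    print(move_l(W(-.032,-.03,.165),max_speed=.008,until_force=10));print(sx());pause(.2);print(sx())
c=read_camera("top")
for t in(0,.05,.1):
    print(t,((proj(c,W(*tilt(t,.11,.105,.21)))-[215,90]+.5)*3-.5).round(),((proj(c,W(*tilt(t,.11,-.105,.21)))-[215,90]+.5)*3-.5).round(),((proj(c,W(*tilt(t,-.03,.105,.21)))-[215,90]+.5)*3-.5).round())
move_l(W(-.10,-.03,.165),max_speed=.12)
move_l(W(-.17,.05,.30),max_speed=.15)
c=read_camera("top");print(sx())
cv2.imwrite("pics/top2.png",cv2.resize(c["pixels"][90:280,215:475,::-1],None,fx=3,fy=3,interpolation=cv2.INTER_CUBIC))
E
```

```text
True
t 10.3 stand x -0.0435 y -0.0295 z 0.163 F [0.6 0.1 1.2]
t 10.5 stand x -0.0440 y -0.0293 z 0.163 F [ 0.1  0.  -0.2]
True
t 11.1 stand x -0.0438 y -0.0292 z 0.162 F [0.9 0.3 0.6]
t 11.3 stand x -0.0443 y -0.0290 z 0.162 F [ 0.4 -1.  -0.3]
0 [[212. 133.]] [[511.  66.]] [[257. 333.]]
0.05 [[213. 141.]] [[514.  74.]] [[260. 343.]]
0.1 [[215. 150.]] [[518.  82.]] [[262. 352.]]
t 13.3 stand x -0.1702 y 0.0499 z 0.299 F [-0.6 -0.4 -0.3]
```

View pics/top2.png

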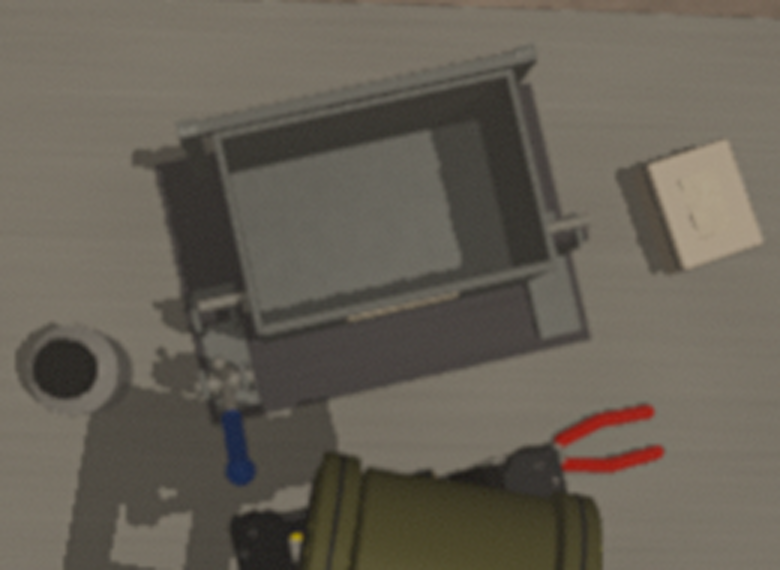

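The front-left rim is now at (260,335) and the rear-left at (214,134), which matches the model at about 0–0.015 rad. The stop also gave repeatable contact, so the bin is upright. The ball is still at (240,471) with the latch open, so I'll push the latch now.

```bash
python3 - <<'E'
from plant import *
from h import *
move_l(W(-.16,.135,.30),max_speed=.15)
move_l(W(-.16,.135,.225),max_speed=.12);print(sx())
print(move_l(W(-.05,.135,.225),max_speed=.04,until_force=15));print(sx())
pause(.4)
move_l(W(-.15,.135,.225),max_speed=.15)
move_l(W(-.22,.10,.30),max_speed=.2);print(sx())
c=read_camera("top")
q=1.3-.65
print(((proj(c,W(-.055+.1*np.sin(q),.135,.17+.1*np.cos(q)))-[215,90]+.5)*3-.5).round())
cv2.imwrite("pics/top3.png",cv2.resize(c["pixels"][90:280,215:475,::-1],None,fx=3,fy=3,interpolation=cv2.INTER_CUBIC))
E
```

```text
t 14.8 stand x -0.1596 y 0.1348 z 0.226 F [-0.3 -0.2  0.5]
True
t 15.8 stand x -0.1379 y 0.1349 z 0.225 F [-4.7 -2.3  2.5]
t 17.1 stand x -0.2198 y 0.1001 z 0.299 F [-0.5 -0.3 -0.4]
[[199. 287.]]
```

View pics/top3.png

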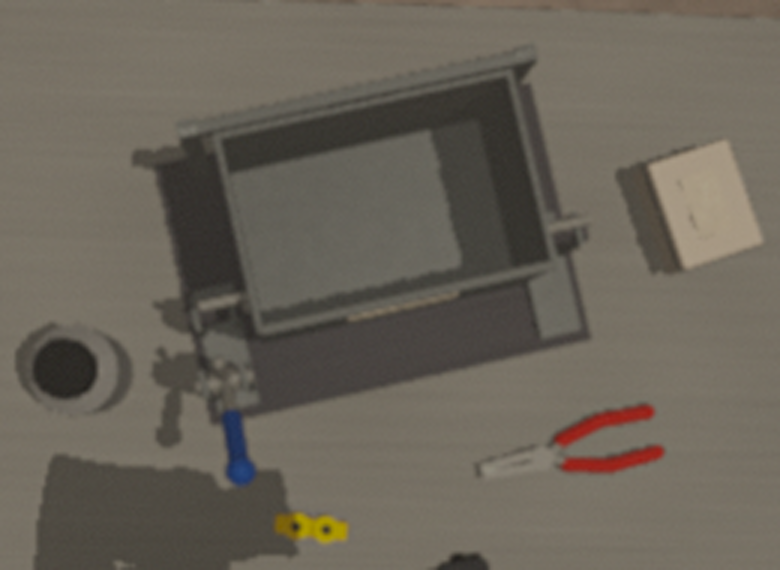

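The latch is still open with its ball at (240,471). The 15 N guard tripped on the contact transient at first touch. I'll touch it gently and then push from contact with a higher guard, still below 40 N.

```bash
python3 - <<'E'
from plant import *
from h import *
move_l(W(-.16,.135,.30),max_speed=.2)
move_l(W(-.16,.135,.225),max_speed=.15)
move_l(W(-.141,.135,.225),max_speed=.03);print(sx())
move_l(W(-.135,.135,.225),max_speed=.006,until_force=20);print(sx())
for x in(-.115,-.085,-.05):
    r=move_l(W(x,.135,.225),max_speed=.025,until_force=25);print(r,sx())
    if r:
        r=move_l(W(x,.135,.225),max_speed=.02,until_force=25);print(r,sx())
pause(.3)
c=read_camera("top")
move_l(W(-.15,.135,.225),max_speed=.15)
move_l(W(-.22,.10,.30),max_speed=.2);print(sx())
c=read_camera("top")
cv2.imwrite("pics/top4.png",cv2.resize(c["pixels"][90:280,215:475,::-1],None,fx=3,fy=3,interpolation=cv2.INTER_CUBIC))
E
```

```text
t 19.1 stand x -0.1411 y 0.1350 z 0.225 F [ 0.4  0.3 -1.2]
t 20.3 stand x -0.1367 y 0.1349 z 0.226 F [-9.8 -2.2  8. ]
False t 21.2 stand x -0.1154 y 0.1347 z 0.226 F [-5.2 -1.7  5.6]
False t 22.6 stand x -0.0851 y 0.1351 z 0.225 F [-0.5  0.1  0.4]
False t 24.1 stand x -0.0501 y 0.1350 z 0.225 F [-1.1  0.8 -0.3]
t 26.0 stand x -0.2197 y 0.1001 z 0.299 F [ 1.1  0.5 -0.7]
```

View pics/top4.png

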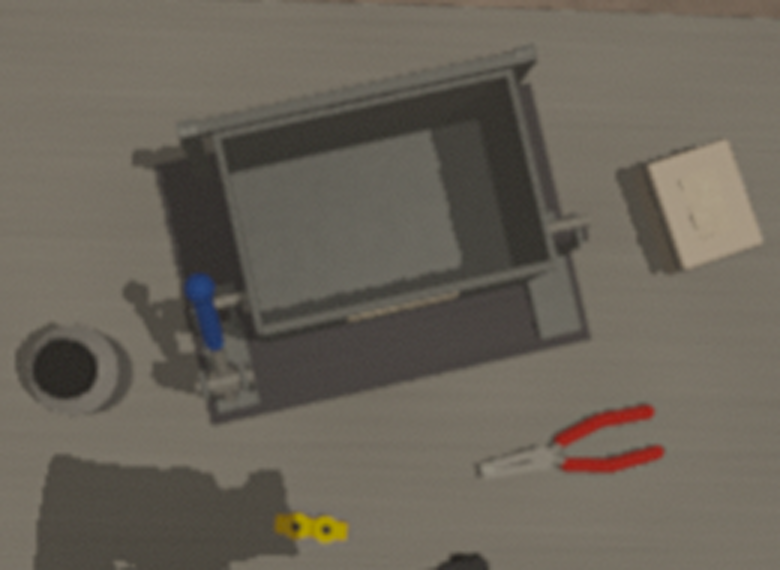

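The ball is now at (200,288), and the model predicts (199,287) for fully locked. The bin is still upright, the other objects haven't moved and the robot is clear, so I'll hand in.

```bash
python3 -c "
from plant import *
print(job_done())"
```

```text
the job is handed in; nothing more can be done
None
```

I pushed the bin upright against its rear stop, then pushed the latch over and it snapped into the locked position; the last camera image shows the other four objects unmoved and the arm clear, and the job is handed in (no verdict was returned).

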